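# Free and press the vent valve of a vacuum receiver

## Robot

A 6-joint arm with a two-finger parallel gripper is mounted at the origin on a cart in front of the work surface, level with it; the furniture and walls round the work are solid. World frame = base frame: x ahead of the robot, y to its left, z up, the work surface at z = 0. Lengths are in m, angles in rad, forces in N, time in s.
With the tool pointing down it reaches from about 0.35 to 0.775 m from the base axis. Payload 7.3 kg.
Tool frame: the origin (TCP) lies at the centre of the arm's flange, where the gripper is bolted on; the fingertips stand 178 mm ahead of it and the grasp point (between the pads) lies 159 mm ahead of it (tip_extent is the distance from the TCP to the fingertips, in m); z points along the fingers, y is the line along which they close (so a half turn about z gives the same grasp; the last joint's range is limited). The gripper opens to 92 mm and grips with 3 to 60 N. Pads are 19 mm wide; open, the fingers measure 130 mm over their backs; the gripper's body (75 mm by 190 mm) begins 47 mm behind the grasp point.
Start: joints at [1.175, 0.342, 1.524, -0, 1.275, -0.146], TCP at [0.13, 0.509, 0.405] pointing down, gripper open.
Joint ranges: [-2.53, 2.53], [-0.77, 2.02], [0.04, 2.7], [-1, 4.14], [0.28, 2.66], [-3.11, 3.11]. Speed limits (rad/s): [2.57, 2.57, 3.14, 3.14, 3.14, 3.14].

## Interface

Orientations are given as [roll, pitch, yaw] about the fixed x, y, z axes, in that order (R = Rz(yaw) Ry(pitch) Rx(roll)).
In Python, from cell import * gives the robot as it stands.
- The arm moves only by the tool arm_command, never from a script. Its arguments are lists of equal length, an entry for each row: "xyz": the shift along the world's x, y, z in mm, a list of three; "spin": the turn about the world's z in degrees. In form: {"xyz": [[tx, ty, tz], ...], "spin": [spin, ...]}. A call has 1 to 20 rows; each row shifts and turns the commanded pose from where the row before left it; what a row does not reach is not made up. A row lasts 1/10 s, in which the tool goes at most 50 mm and 8.59 degrees, less where a joint would pass 70% of its speed; a pose out of reach is approached as far as the arm can. A call with a gripper value outside its range is refused whole. "jaw" is the opening, from -1 (shut) to 1 (fully open), set as the call begins (left out, the last holds). The fingers move at their own pace and stop on an object; "squeeze" is the grip in N (left out, the last holds). Time passes only in rows, so rows that do not move let the fingers close. It gives the time, the measured TCP pose, the force, the opening and the grip force at its end, in the units of the state.
- observe(): the state, without advancing time (a new reading comes with each control period).
- read_camera(name): name is "side" or "top" or "wrist"; returns a dict with "img" (480x640x3 uint8, red, green, blue), "depth" (480x640 float32, m along the optical axis (not along the pixel's ray), 0 where there is no reading), "fx", "fy", "cx", "cy" (pixels), "world_from_camera" (4x4, takes a point from camera to world coordinates). Camera axes: x right, y up, looking along -z (the intrinsics and any distortion apply to the point x, -y, -z); pixel columns grow to the right and rows downward; lengths in m; the calibration is good to about 2 mm. A picture is of the moment at which its call begins.
- hand_in(): hands the job in; it is judged then, once.
The state is a dict: "time": time; "qpos": joint angles; "qvel": joint speeds; "joint_efforts": joint torques, N m; "tool_pos": TCP position; "tool_rot": TCP orientation; "contact_force": force on the tool from outside, world axes, zero at the start; "torque": the same for the moment, N m; "opening": finger opening in m; "grip_force": force on a finger pad.
Only numpy, scipy, OpenCV 4.12 (cv2) and the standard library are available. Lean on these libraries where they do the work, as an engineer would, in place of code of your own. Each camera call takes 0.05 s, during which the arm holds its last target. There are 200 camera calls.

## Task

Vent the small blue vacuum receiver: unscrew the knurled brass lock nut on its vent valve (counter-clockwise from above, several regrasps) all the way up to its end stop, then gently press the freed steel pin right down, by feel because it bottoms hard and is easily bent, and keep it down for two seconds. Let the pin spring back, leave the nut unscrewed, let go of everything, and leave the beaker, the petri dish and the stopper where they stand.

Things in the scene. Friction and masses are not known exactly. Their poses are not given: they have to be found in the camera images.
- receiver: vacuum receiver, fixed: blue lying tank, 64 mm diameter, 150 mm long along its y, top at 77 mm, on two feet; gauge beyond the +y end and hose barb at the -y end, both below 66 mm. Origin on the table under the tank's middle, z up. The vent valve stands upright over the origin: boss and brass hexagon (28 mm wide) up to 94 mm, then an 8 mm neck up to 112 mm; nut and pin share this axis.
- valve_neck (a point): fixed point on the valve's axis at the top of the neck, 112 mm above the table; the screwed-down nut starts here. A loose steel collar (15 mm diameter, 94 to 112 mm above the table) sits round the neck under the nut as its seat and needs no handling.
- nut_mid (a point): centre of the knurled brass lock nut (16 mm diameter, 10 mm high, small red dot on its top); rises with the nut, 117 mm above the table when screwed right down. The pin passes through the nut.
- lock_nut (a joint): turn of the lock nut, rad: 0 screwed right down, grows counter-clockwise seen from above, end stop at 3.6 (it cannot come off; fingers that turn on just slip). Starts anywhere from 0 to 0.8. It climbs 1.2 mm per rad, turns easily and stays where it is left.
- valve_pin (a joint): how far the steel pin (6.4 mm thick, on the valve's axis) is pressed down, m: 0 released, hard stop at 0.004, valve open above 0.0028. Spring: 2 N at 0, 7 N at the stop. Until the nut is up, it presses stiffly (8 N for 2 mm). It carries the nut along. Its top is not measured and varies from 17 to 25.5 mm above the neck, 3 to 11 mm above the raised nut. 16 N bends it.
- beaker: small glass beaker, 46 mm wide, 59 mm high, standing beyond the receiver; origin at the centre of its underside
- petri_dish: glass petri dish, 64 mm wide, 15 mm high, in front of the receiver; origin at the centre of its underside
- stopper: cream rubber stopper, 31 mm wide, 28 mm high, in front of the receiver; origin at the centre of its underside

How it is judged:
On the way, in this order (a step that is already met when the one before it is completed fails the run):
1. the lock nut is unscrewed to its end stop (within 0.35 rad), the pin not pressed (value of joint lock_nut above 3.25 rad and value of joint valve_pin below 0.001 m), for 0.2 s.
2. the pin is held down by more than 2.8 mm for 1.5 s (value of joint valve_pin above 0.0028 m), for 1.5 s.
At the end, for the whole second after the job is handed in: the pin has sprung back (less than 0.8 mm down), the lock nut is still unscrewed (above 3.1 rad), and beaker, petri dish and stopper stand upright within 30 mm of where they started (value of joint valve_pin below 0.0008 m and value of joint lock_nut above 3.1 rad and distance of each of beaker, petri_dish, stopper from where it was at the start of the episode below 0.03 m and angle between each of beaker, petri_dish, stopper's own z axis and vertical below 0.3 rad); the robot touches nothing.
It fails at once if the fingers push on the valve with more than 16 N while the pin is down (by more than 1.5 mm) (value of joint valve_pin above 0.0015 m and contact force between the fingers and receiver above 16 N).
It fails at once if the beaker, petri dish or stopper is moved by more than 30 mm (distance of any of beaker, petri_dish, stopper from where it was at the start of the episode above 0.03 m).
It also fails if it takes over 72 s, if anything falls off the work surface, if the arm or the gripper's body presses on something with over 40 N, if the wrist force passes 120 N, or if a joint passes its speed limit or range.

## Working session

There is one attempt and no reset: what is moved stays moved. The work goes in short steps, Python scripts to look and compute and a tool call to move; the robot and the scene stay as the last step left them, time stands still between calls to the robot, and variables do not carry over. Pictures are saved under pics/ and viewed, at most 10 in all, crops included, and the job is handed in when it is done.

Besides the shell and the picture viewer there is one more tool, called after ">>>" by a JSON object that holds its "fn" and its "kwargs". arm_command: Moves the arm, as the interface text tells. Its arguments: {"type":"object","properties":{"xyz":{"type":"array","items":{"type":"array","items":{"type":"number"}}},"spin":{"type":"array","items":{"type":"number"}},"jaw":{"type":"number"},"squeeze":{"type":"number"}},"required":["xyz","spin"]}

```bash
mkdir -p pics; ls; cat > h.py <<'E'
from cell import *
import numpy as np, cv2, pickle
def snap(n,tag):
    c=read_camera(n); cv2.imwrite(f'pics/{tag}.png',c['img'][:,:,::-1]); pickle.dump(c,open(f'pics/{tag}.pkl','wb')); return c
def ray(c,u,v):
    T=c['world_from_camera']; d=np.array([(u-c['cx'])/c['fx'],-(v-c['cy'])/c['fy'],-1.]); return T[:3,3],T[:3,:3]@d
def pt(c,u,v):
    o,d=ray(c,u,v); return o+d*c['depth'][int(round(v)),int(round(u))]
def onz(c,u,v,z):
    o,d=ray(c,u,v); return o+d*(z-o[2])/d[2]
def proj(c,p):
    T=c['world_from_camera']; q=T[:3,:3].T@(np.array(p)-T[:3,3]); return c['cx']-c['fx']*q[0]/q[2], c['cy']+c['fy']*q[1]/q[2]
def tri(c1,p1,c2,p2):
    (a,u),(b,v)=ray(c1,*p1),ray(c2,*p2)
    s=np.linalg.lstsq(np.c_[u,-v],b-a,rcond=None)[0]; x,y=a+u*s[0],b+v*s[1]; return (x+y)/2,np.linalg.norm(x-y)
E
python3 - <<'E'
from h import *
s=observe(); print(s)
a=[snap(n,n+'0') for n in ('side','top','wrist')]
for c in a: print(c['world_from_camera'].round(3).tolist(),c['fx'],c.keys())
cv2.imwrite('pics/both0.png',cv2.resize(np.hstack([a[0]['img'],a[1]['img']]),(800,300))[:,:,::-1])
E
```

```text
pics
{'time': 0.0, 'qpos': array([ 1.17501754e+00,  3.42718778e-01,  1.52503108e+00, -7.72610940e-07,
        1.27539338e+00, -1.46004545e-01]), 'qvel': array([ 0.00126703, -0.00091989, -0.00144628,  0.00120169,  0.00023872,
        0.00015543]), 'joint_efforts': array([ 2.13301231e-03, -4.31249821e+01, -2.44223750e+01,  7.18952995e-02,
        5.58874710e-02, -1.19446186e-04]), 'tool_pos': array([0.12969874, 0.50858316, 0.40404189]), 'tool_rot': array([-3.14005846e+00, -2.24857505e-04,  2.89181846e+00]), 'contact_force': array([ 0.6528386 , -0.29183023,  0.88017673]), 'torque': array([ 0.02327908, -0.00719748,  0.02460597]), 'grip_force': 0.0, 'opening': 0.09194587967407696}
[[0.798, 0.273, -0.536, 0.091], [-0.602, 0.373, -0.706, -0.564], [0.007, 0.886, 0.463, 0.497], [0.0, 0.0, 0.0, 1.0]] 561.477442879169 dict_keys(['img', 'depth', 'fx', 'fy', 'cx', 'cy', 'world_from_camera'])
[[0.018, 0.987, -0.16, 0.416], [-0.999, 0.022, 0.025, 0.049], [0.029, 0.159, 0.987, 1.028], [0.0, 0.0, 0.0, 1.0]] 571.9062784209995 dict_keys(['img', 'depth', 'fx', 'fy', 'cx', 'cy', 'world_from_camera'])
[[0.247, -0.926, -0.285, 0.052], [0.969, 0.236, 0.073, 0.529], [-0.001, -0.295, 0.956, 0.384], [0.0, 0.0, 0.0, 1.0]] 388.5102988882843 dict_keys(['img', 'depth', 'fx', 'fy', 'cx', 'cy', 'world_from_camera'])
```

View pics/side0.png

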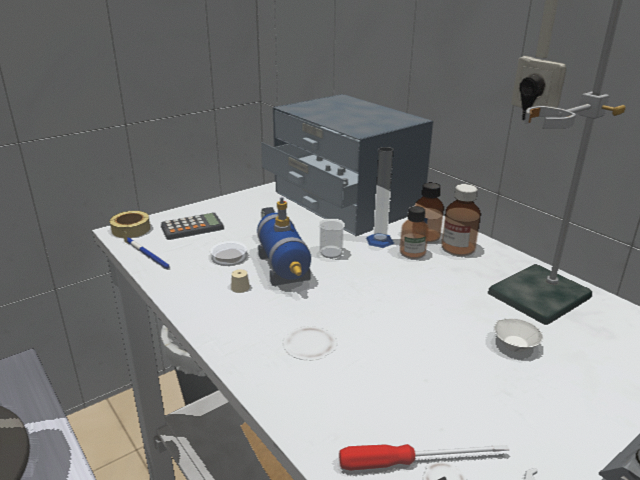

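View pics/top0.png

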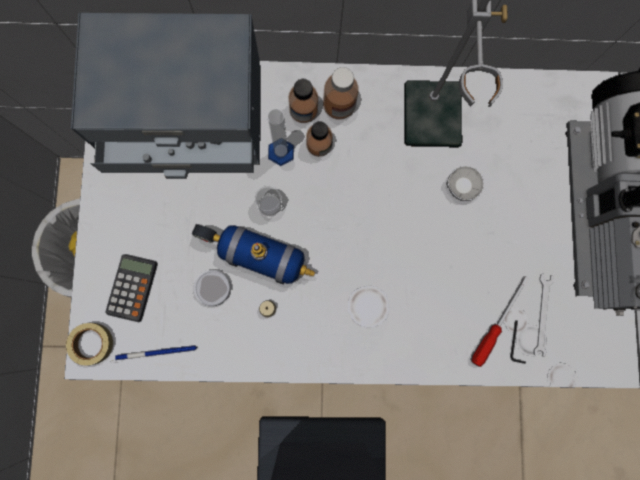

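The side view shows the receiver with its valve at about (282,205), the stopper at (240,280), the petri dish at (229,253) and the beaker at (331,239). In the top view the valve is at about (259,250), the beaker at (270,202), the petri dish at (212,288) and the stopper at (267,309).

```bash
python3 - <<'E'
from h import *
L=lambda t:pickle.load(open(f'pics/{t}.pkl','rb'))
s,t=L('side0'),L('top0')
A=cv2.resize(s['img'][190:250,252:312],(400,400),interpolation=cv2.INTER_CUBIC)
B=cv2.resize(t['img'][220:280,229:289],(400,400),interpolation=cv2.INTER_CUBIC)
cv2.imwrite('pics/crop0.png',np.hstack([A,B])[:,:,::-1])
def brass(c,x0,x1,y0,y1):
    h=cv2.cvtColor(c['img'],cv2.COLOR_RGB2HSV)[y0:y1,x0:x1]; m=((h[...,0]>10)&(h[...,0]<32)&(h[...,1]>90)); v,u=np.nonzero(m); return u+x0,v+y0
u,v=brass(t,244,274,236,266); print('top brass',u.mean(),v.mean(),u.min(),u.max(),v.min(),v.max())
u,v=brass(s,265,300,195,225); print('side brass',[(k,u[v==k].min(),u[v==k].max()) for k in np.unique(v)])
# blue tank axis
h=cv2.cvtColor(t['img'],cv2.COLOR_RGB2HSV); m=((h[...,0]>105)&(h[...,0]<130)&(h[...,1]>140)).astype(np.uint8); m[:210]=0;m[300:]=0;m[:,:205]=0;m[:,320:]=0
v,u=np.nonzero(m); print(cv2.minAreaRect(np.c_[u,v].astype(np.float32)))
for n,(a,b),z in (('valve',(259,250),.122),('beaker',(270,202),.05),('dish',(212,288),.01),('stop',(267,309),.028)): print(n,pt(t,a,b).round(4),onz(t,a,b,z).round(4))
print(tri(t,(259,250),s,(282,202)))
E
```

```text
top brass 258.2651515151515 250.4848484848485 252 265 243 257
side brass [(np.int64(202), np.int64(277), np.int64(286)), (np.int64(203), np.int64(277), np.int64(286)), (np.int64(204), np.int64(277), np.int64(285)), (np.int64(205), np.int64(277), np.int64(285)), (np.int64(206), np.int64(278), np.int64(286)), (np.int64(207), np.int64(278), np.int64(285)), (np.int64(208), np.int64(278), np.int64(285)), (np.int64(209), np.int64(280), np.int64(283)), (np.int64(216), np.int64(277), np.int64(277)), (np.int64(217), np.int64(276), np.int64(288)), (np.int64(218), np.int64(276), np.int64(288)), (np.int64(219), np.int64(276), np.int64(288)), (np.int64(220), np.int64(276), np.int64(288)), (np.int64(221), np.int64(276), np.int64(288)), (np.int64(222), np.int64(276), np.int64(288)), (np.int64(223), np.int64(276), np.int64(288)), (np.int64(224), np.int64(276), np.int64(287))]
((259.7987060546875, 253.80372619628906), (85.70052337646484, 35.780555725097656), 19.5024471282959)
valve [0.5407 0.1297 0.1202] [0.5405 0.1295 0.122 ]
beaker [0.6462 0.1233 0.0015] [0.6354 0.1198 0.05  ]
dish [0.486  0.2193 0.014 ] [0.4862 0.22   0.01  ]
stop [0.4505 0.1203 0.0293] [0.4505 0.1204 0.028 ]
(array([0.54088356, 0.12878215, 0.12482887]), np.float64(0.0018672554675316477))
```

View pics/crop0.png

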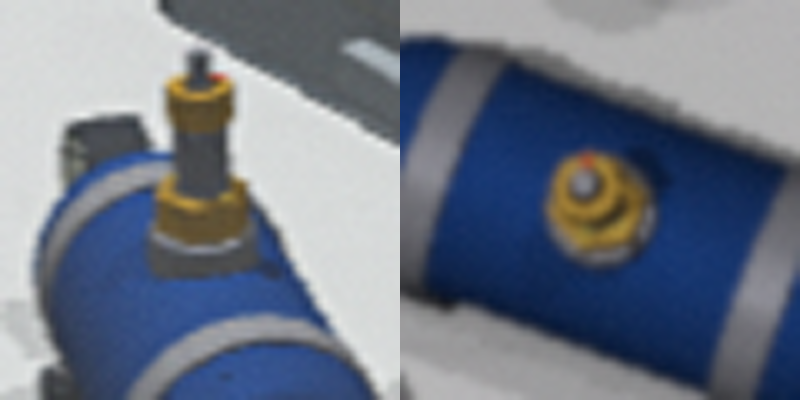

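The crop shows the nut's top face at about side (282,202) and top (256.8,248.5), and the pin top at side (281.6,198) and top (256.5,247.3). I'll move over the valve and pre-turn the wrist.

>>> {"fn": "arm_command", "kwargs": {"xyz": [[20.5, -19, -1], [20.5, -19, -1], [20.5, -19, -1], [20.5, -19, -1], [20.5, -19, -1], [20.5, -19, -1], [20.5, -19, -1], [20.5, -19, -1], [20.5, -19, -1], [20.5, -19, -1], [20.5, -19, -1], [20.5, -19, -1], [20.5, -19, -1], [20.5, -19, -1], [20.5, -19, -1], [20.5, -19, -1], [20.5, -19, -1], [20.5, -19, -1], [20.5, -19, -1], [20.5, -19, -1]], "spin": [-8.3, -8.3, -8.3, -8.3, -8.3, -8.3, -8.3, -8.3, -8.3, -8.3, -8.3, -8.3, -8.3, -8.3, -8.3, -8.3, -8.3, -8.3, -8.3, -8.3]}}

```text
time: 2.15
tool_pos: [0.5405, 0.1278, 0.3844]
tool_rot: [3.142, 0.001, -0.012]
contact_force: [-0.1, 0.2, -0.3]
opening: 0.0918
grip_force: 0.0
```

```bash
python3 - <<'E'
from h import *
c=snap('wrist','w1'); s=observe(); print(s['time'],s['qpos'].round(3),s['tool_pos'],s['tool_rot'],s['contact_force'])
print(proj(c,[.541,.129,.122]))
E
```

```text
2.2 [ 0.09   0.417  1.468 -0.002  1.255  1.682] [0.54296938 0.12517365 0.38405153] [ 3.13977157e+00 -1.51828627e-03 -2.11400802e-02] [ 1.89001818 -2.61415132  0.34790179]
(np.float64(318.03895665674116), np.float64(241.86020685159863))
```

View pics/w1.png

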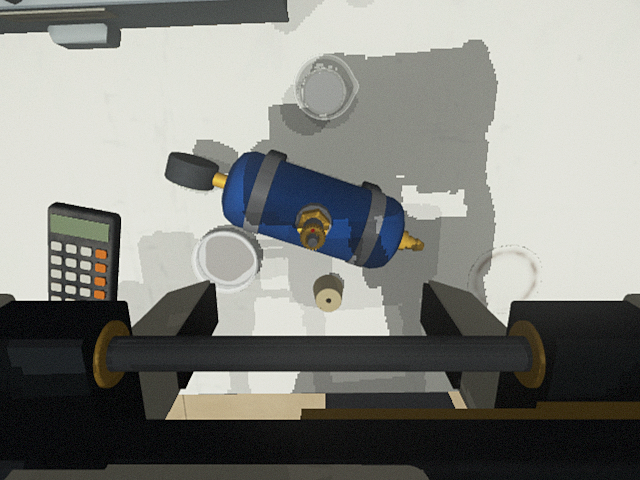

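The wrist view shows the nut and pin at about (312,236), the beaker at (327,88), the petri dish at (227,258) and the stopper at (328,293). The open fingers are clear of all of them.

>>> {"fn": "arm_command", "kwargs": {"xyz": [[0, 0, 0], [0, 0, 0], [0, 0, 0]], "spin": [0, 0, 0]}}

```text
time: 2.5
tool_pos: [0.5391, 0.1294, 0.3847]
tool_rot: [-3.142, 0.001, -0.003]
contact_force: [-0.7, -0.4, -1.0]
opening: 0.0917
grip_force: 0.0
```

```bash
python3 - <<'E'
from h import *
c=snap('wrist','w2'); s=observe(); pickle.dump(s,open('pics/w2s.pkl','wb')); print(s['time'],s['tool_pos'],s['tool_rot'],s['contact_force'],s['qvel'].round(3))
E
```

```text
2.55 [0.53914434 0.12945992 0.38484978] [-3.14154649e+00  2.30342702e-04 -3.38761743e-03] [-0.26580002  0.4390636   0.42048939] [ 0.001 -0.001 -0.003 -0.002 -0.002  0.002]
```

>>> {"fn": "arm_command", "kwargs": {"xyz": [[0, 0, -10], [0, 0, -10], [0, 0, -10], [0, 0, -10], [0, 0, 0], [0, 0, 0], [0, 0, 0], [0, 0, 0]], "spin": [0, 0, 0, 0, 0, 0, 0, 0]}}

```text
time: 3.35
tool_pos: [0.5399, 0.1287, 0.3452]
tool_rot: [3.142, -0.001, -0.006]
contact_force: [-0.3, -0.0, -0.5]
opening: 0.0916
grip_force: 0.0
```

```bash
python3 - <<'E'
from h import *
c=snap('wrist','w3'); s=observe(); print(s['time'],s['tool_pos'],s['tool_rot'],s['contact_force'],s['qvel'].round(3))
b=pickle.load(open('pics/w2.pkl','rb'))
o=[]
for k in (b,c):
    u,v=map(int,proj(k,[.541,.129,.122])); print(u,v)
    o.append(cv2.resize(k['img'][v-30:v+30,u-30:u+30],(400,400),interpolation=cv2.INTER_CUBIC))
cv2.imwrite('pics/crop3.png',np.hstack(o)[:,:,::-1])
E
```

```text
3.4 [0.53988135 0.12868575 0.34519142] [ 3.14157800e+00 -9.42021929e-04 -5.49905903e-03] [0.67642856 0.11487069 0.26749571] [-0.001  0.     0.003 -0.    -0.001 -0.001]
320 239
319 263
```

View pics/crop3.png

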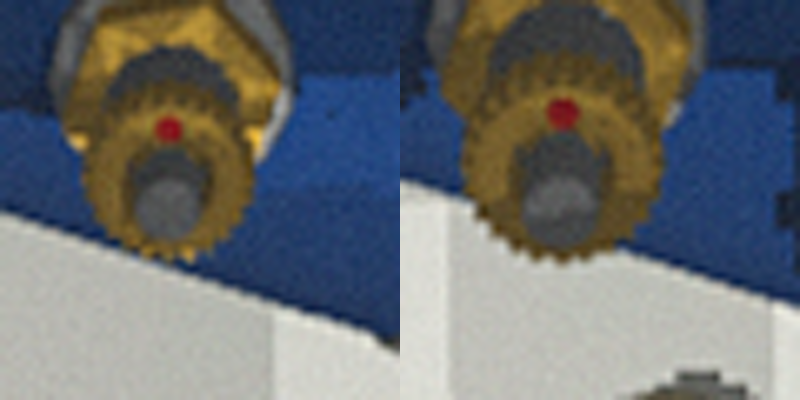

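The crops show the nut's top face at about w2 (315.5,235) and w3 (313.3,258). The pin top is at w2 (315.2,240) and w3 (313,264.5). The red dot is up-image of the pin.

```bash
python3 - <<'E'
from h import *
L=lambda t:pickle.load(open(f'pics/{t}.pkl','rb'))
C=[L(k) for k in('side0','top0','w2','w3')]
N=[(282,202.3),(256.8,248.5),(315.5,235.2),(313.3,257.8)]
P=[(281.6,198),(256.5,247.3),(315.2,240.2),(313,264.5)]
for nm,Q in(('nut',N),('pin',P)):
    for sel in ([0,1],[0,1,2,3],[0,2,3],[1,2,3]):
        A=np.zeros((3,3));b=np.zeros(3)
        for i in sel:
            o,d=ray(C[i],*Q[i]); d/=np.linalg.norm(d); M=np.eye(3)-np.outer(d,d); A+=M;b+=M@o
        print(nm,sel,np.linalg.solve(A,b).round(4))
for i in (1,2,3): print(onz(C[i],*N[i],.1225).round(4), pt(C[i],*N[i]).round(4),pt(C[i],*P[i]).round(4))
E
```

```text
nut [0, 1] [0.5435 0.1327 0.1222]
nut [0, 1, 2, 3] [0.5438 0.1326 0.1219]
nut [0, 2, 3] [0.5442 0.1324 0.1222]
nut [1, 2, 3] [0.5433 0.1327 0.1195]
pin [0, 1] [0.5438 0.1328 0.1297]
pin [0, 1, 2, 3] [0.5435 0.1325 0.1301]
pin [0, 2, 3] [0.5434 0.1324 0.1301]
pin [1, 2, 3] [0.5435 0.1326 0.1308]
[0.5427 0.1331 0.1225] [0.5416 0.1323 0.1303] [0.5436 0.1329 0.1301]
[0.5443 0.1323 0.1225] [0.5461 0.1322 0.1285] [0.5438 0.1324 0.1318]
[0.5443 0.1324 0.1225] [0.546  0.1324 0.1271] [0.544  0.1325 0.132 ]
```

>>> {"fn": "arm_command", "kwargs": {"xyz": [[3.6, 3.6, -9], [0, 0, -10], [0, 0, -10], [0, 0, -10], [0, 0, -10], [0, 0, -10], [0, 0, 0], [0, 0, 0], [0, 0, 0]], "spin": [0, 0, 0, 0, 0, 0, 0, 0, 0]}}

```text
time: 4.3
tool_pos: [0.5436, 0.1323, 0.2862]
tool_rot: [-3.142, -0.001, -0.005]
contact_force: [-0.8, -0.2, 1.0]
opening: 0.0918
grip_force: 0.0
```

>>> {"fn": "arm_command", "kwargs": {"xyz": [[0, 0, 0], [0, 0, 0], [0, 0, 0], [0, 0, 0], [0, 0, 0], [0, 0, 0], [0, 0, 0], [0, 0, 0], [0, 0, 0], [0, 0, 0], [0, 0, 0], [0, 0, 0]], "spin": [0, 0, 0, 0, 0, 0, 0, 0, 0, 0, 0, 0], "jaw": -1, "squeeze": 10}}

```text
time: 5.5
tool_pos: [0.5434, 0.1321, 0.2857]
tool_rot: [3.141, 0.0, -0.005]
contact_force: [0.1, -1.5, 1.0]
opening: 0.0152
grip_force: 10.0
```

>>> {"fn": "arm_command", "kwargs": {"xyz": [[0, 0, 0.17], [0, 0, 0.17], [0, 0, 0.17], [0, 0, 0.17], [0, 0, 0.17], [0, 0, 0.17], [0, 0, 0.17], [0, 0, 0.17], [0, 0, 0], [0, 0, 0]], "spin": [8, 8, 8, 8, 8, 8, 8, 8, 0, 0]}}

```text
time: 6.5
tool_pos: [0.5436, 0.1318, 0.2871]
tool_rot: [3.14, 0.001, 1.107]
contact_force: [0.7, -4.9, -1.2]
opening: 0.0148
grip_force: 10.0
```

```bash
python3 - <<'E'
from h import *
c=snap('wrist','w4'); s=observe(); print(s['time'],s['tool_pos'],s['tool_rot'],s['contact_force'],s['torque'],s['qpos'].round(3))
t=snap('side','s4')
u,v=map(int,proj(c,[.5436,.1326,.124])); print(u,v)
A=cv2.resize(c['img'][v-45:v+45,u-45:u+45],(400,400),interpolation=cv2.INTER_CUBIC)
B=cv2.resize(t['img'][175:235,252:312],(400,400),interpolation=cv2.INTER_CUBIC)
cv2.imwrite('pics/crop4.png',np.hstack([A,B])[:,:,::-1])
E
```

```text
6.55 [0.54359824 0.13175445 0.28711437] [3.14047726e+00 7.77135549e-04 1.10726870e+00] [ 2.06372723 -4.89935709 -1.12288476] [-0.9696267  -0.16020881  0.04610144] [ 1.010e-01  5.210e-01  1.588e+00 -1.000e-03  1.032e+00  5.650e-01]
319 317
```

View pics/crop4.png

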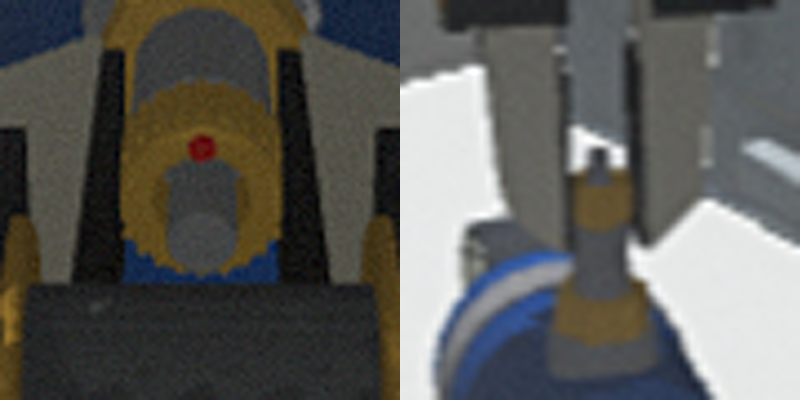

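The red dot stayed up-image in the turned camera, so the nut turns with the fingers. The pin is free above it. I'll ease the side force and keep turning.

>>> {"fn": "arm_command", "kwargs": {"xyz": [[0, -0.7, 0.17], [0, 0, 0.17], [0, 0, 0.17], [0, 0, 0.17], [0, 0, 0.17], [0, 0, 0.17], [0, 0, 0.17], [0, 0, 0.17], [0, 0, 0.17], [0, 0, 0.17], [0, 0, 0]], "spin": [8, 8, 8, 8, 8, 8, 8, 8, 8, 8, 0]}}

```text
time: 7.7
tool_pos: [0.544, 0.1316, 0.289]
tool_rot: [3.14, 0.002, 2.505]
contact_force: [4.9, -1.2, -1.7]
opening: 0.0153
grip_force: 10.0
```

```bash
python3 -c "
from h import *
s=observe(); print(s['time'],s['tool_pos'],s['tool_rot'],s['contact_force'],s['torque'],s['opening'])"
```

```text
7.7 [0.54403709 0.13161247 0.28897172] [3.13979595e+00 1.89501578e-03 2.50543880e+00] [ 4.93249165 -1.15553034 -1.68404258] [-0.34036985 -0.85478134  0.00112326] 0.015257997163162977
```

>>> {"fn": "arm_command", "kwargs": {"xyz": [[0.6, 0, 0.17], [0, 0, 0.17], [0, 0, 0.17], [0, 0, 0.17], [0, 0, 0.17], [0, 0, 0.17], [0, 0, 0.17], [0, 0, 0.1], [0, 0, 0], [0, 0, 0]], "spin": [8, 8, 8, 8, 8, 8, 8, 8, 8, 0]}}

```text
time: 8.7
tool_pos: [0.5436, 0.1316, 0.2898]
tool_rot: [3.141, -0.002, -2.523]
contact_force: [-0.7, -2.9, -0.2]
opening: 0.0156
grip_force: 10.0
```

```bash
python3 - <<'E'
from h import *
c=snap('wrist','w5'); s=observe(); print(s['time'],s['tool_pos'],s['tool_rot'],s['contact_force'],s['torque'],s['qpos'].round(3))
t=snap('side','s5')
u,v=map(int,proj(c,[.5436,.1326,.126])); print(u,v)
A=cv2.resize(c['img'][v-45:v+45,u-45:u+45],(400,400),interpolation=cv2.INTER_CUBIC)
B=cv2.resize(t['img'][175:235,252:312],(400,400),interpolation=cv2.INTER_CUBIC)
cv2.imwrite('pics/crop5.png',np.hstack([A,B])[:,:,::-1])
E
```

```text
8.75 [0.54358237 0.13157603 0.28984336] [ 3.14072541e+00 -1.37174419e-03 -2.52619351e+00] [-0.36727798 -2.42436291 -0.96046425] [-0.33739902  0.20104128 -0.03371192] [ 0.1    0.518  1.585  0.     1.04  -2.086]
318 320
```

View pics/crop5.png

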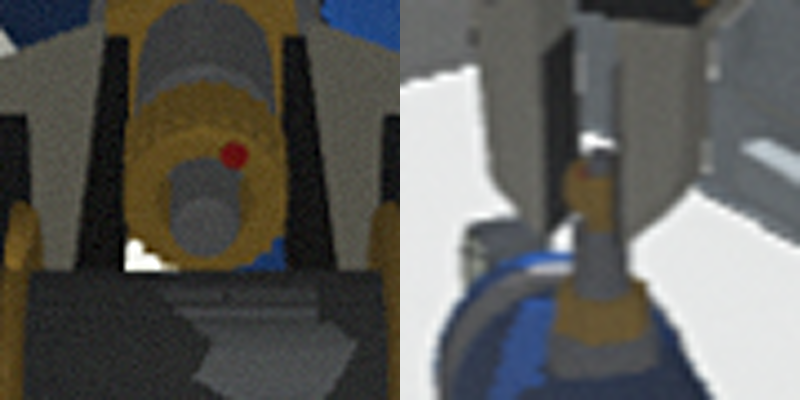

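The dot has slipped about 35° relative to the fingers, as it would at the end stop. I'll confirm with a little more turn, comparing the red centroid by number.

>>> {"fn": "arm_command", "kwargs": {"xyz": [[0, 0, 0], [0, 0, 0], [0, 0, 0], [0, 0, 0], [0, 0, 0]], "spin": [8, 8, 8, 0, 0]}}

```text
time: 9.3
tool_pos: [0.5439, 0.1317, 0.2901]
tool_rot: [3.141, 0.0, -2.107]
contact_force: [0.9, -0.8, -1.3]
opening: 0.0152
grip_force: 10.0
```

```bash
cat >> h.py <<'E'
def dot(c,z,ax=(.5438,.132)):
    h=c['img'].astype(int); m=(h[...,0]>90)&(h[...,1]<50)&(h[...,2]<50); u,v=map(int,proj(c,[*ax,z])); k=np.zeros_like(m); k[v-35:v+35,u-35:u+35]=1
    v,u=np.nonzero(m&k); p=onz(c,u.mean(),v.mean(),z); return len(u),u.mean(),v.mean(),p.round(4)
E
python3 - <<'E'
from h import *
L=lambda t:pickle.load(open(f'pics/{t}.pkl','rb'))
for k,z in(('w2',.1225),('w3',.1225),('w4',.124),('w5',.126)): print(k,dot(L(k),z))
c=snap('wrist','w6'); print(dot(c,.1263)); s=observe(); print(s['tool_rot'],s['contact_force'],s['torque'])
E
```

```text
w2 (9, np.float64(315.0), np.float64(228.0), array([0.5492, 0.1326, 0.1225]))
w3 (16, np.float64(313.0), np.float64(249.5), array([0.5492, 0.1326, 0.1225]))
w4 (23, np.float64(318.9130434782609), np.float64(305.04347826086956), array([0.5459, 0.1379, 0.124 ]))
w5 (26, np.float64(325.2307692307692), np.float64(309.4230769230769), array([0.5378, 0.1321, 0.126 ]))
(30, np.float64(329.5), np.float64(311.5), array([0.5378, 0.1321, 0.1263]))
[ 3.14131032e+00  2.07562683e-04 -2.10542513e+00] [-0.16673245 -1.05905415 -1.66435346] [-0.07715361  0.00424779 -0.07479899]
```

The dot stayed put through 24° more turn, so the end stop is reached (about π of travel plus the start angle). Next I release, rise and shut the fingers.

>>> {"fn": "arm_command", "kwargs": {"xyz": [[0, 0, 0], [0, 0, 0], [0, 0, 0], [0, 0, 0], [0, 0, 0], [0, 0, 0]], "spin": [0, 0, 0, 0, 0, 0], "jaw": 0}}

```text
time: 9.95
tool_pos: [0.544, 0.1316, 0.2901]
tool_rot: [3.142, 0.0, -2.1]
contact_force: [-0.5, 1.3, -0.5]
opening: 0.0457
grip_force: 0.0
```

>>> {"fn": "arm_command", "kwargs": {"xyz": [[-0.5, 0.2, 10], [0, 0, 10], [0, 0, 10], [0, 0, 10], [0, 0, 0], [0, 0, 0], [0, 0, 0]], "spin": [0, 0, 0, 0, 0, 0, 0]}}

```text
time: 10.65
tool_pos: [0.5433, 0.1318, 0.3297]
tool_rot: [3.141, -0.0, -2.1]
contact_force: [-0.2, 0.0, -0.8]
opening: 0.0463
grip_force: 0.0
```

>>> {"fn": "arm_command", "kwargs": {"xyz": [[0, 0, 0], [0, 0, 0], [0, 0, 0], [0, 0, 0], [0, 0, 0], [0, 0, 0], [0, 0, 0], [0, 0, 0], [0, 0, 0], [0, 0, 0]], "spin": [0, 0, 0, 0, 0, 0, 0, 0, 0, 0], "jaw": -1}}

```text
time: 11.65
tool_pos: [0.5435, 0.1318, 0.3301]
tool_rot: [3.142, 0.0, -2.1]
contact_force: [-0.3, -0.3, -0.5]
opening: 0.0007
grip_force: 0.0
```

```bash
python3 - <<'E'
from h import *
F=[];P=[]
for i in range(8):
    c=read_camera('wrist'); s=observe(); F.append(s['contact_force']);P.append(s['tool_pos'])
c=snap('side','s7'); print(np.mean(F,0),np.std(F,0),np.mean(P,0),s['tool_rot'],s['opening'],s['grip_force'])
A=cv2.resize(c['img'][165:225,252:312],(500,500),interpolation=cv2.INTER_CUBIC)
cv2.imwrite('pics/crop7.png',A[:,:,::-1])
E
```

```text
[ 0.03566544 -0.40683905 -0.11350913] [0.29344338 0.38094663 0.27733828] [0.54345864 0.1318095  0.3300907 ] [ 3.14149882e+00 -2.71171161e-07 -2.09985910e+00] 0.0003057255585197371 0.0
```

View pics/crop7.png

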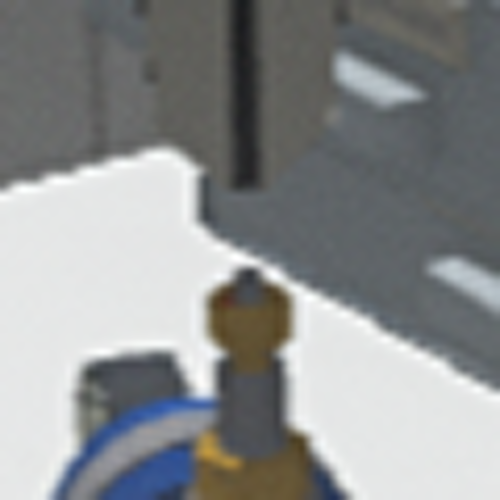

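The shut fingertips are straight over the pin (245,185 above 247,270), and the nut is up. I'll descend by feel.

>>> {"fn": "arm_command", "kwargs": {"xyz": [[0, 0, -6], [0, 0, -6], [0, 0, -3], [0, 0, -1], [0, 0, 0], [0, 0, 0], [0, 0, 0]], "spin": [0, 0, 0, 0, 0, 0, 0]}}

```text
time: 12.8
tool_pos: [0.5435, 0.1318, 0.3143]
tool_rot: [-3.141, 0.0, -2.1]
contact_force: [-0.4, -0.8, 0.1]
opening: 0.0005
grip_force: 0.0
```

>>> {"fn": "arm_command", "kwargs": {"xyz": [[0, 0, -1], [0, 0, -1], [0, 0, 0], [0, 0, 0]], "spin": [0, 0, 0, 0]}}

```text
time: 13.2
tool_pos: [0.5435, 0.1318, 0.3121]
tool_rot: [3.141, -0.0, -2.1]
contact_force: [-0.4, -0.0, -0.5]
opening: 0.0003
grip_force: 0.0
```

>>> {"fn": "arm_command", "kwargs": {"xyz": [[0, 0, -1], [0, 0, -1], [0, 0, 0], [0, 0, 0]], "spin": [0, 0, 0, 0]}}

```text
time: 13.6
tool_pos: [0.5435, 0.1318, 0.3101]
tool_rot: [3.141, -0.0, -2.1]
contact_force: [0.1, -0.8, -0.2]
opening: 0.0007
grip_force: 0.0
```

>>> {"fn": "arm_command", "kwargs": {"xyz": [[0, 0, -0.7], [0, 0, 0], [0, 0, 0]], "spin": [0, 0, 0]}}

```text
time: 13.9
tool_pos: [0.5435, 0.1318, 0.3095]
tool_rot: [-3.142, 0.0, -2.1]
contact_force: [0.0, -0.1, -1.1]
opening: 0.0006
grip_force: 0.4
```

>>> {"fn": "arm_command", "kwargs": {"xyz": [[0, 0, -0.7], [0, 0, 0], [0, 0, 0]], "spin": [0, 0, 0]}}

```text
time: 14.2
tool_pos: [0.5435, 0.1318, 0.3088]
tool_rot: [-3.141, 0.0, -2.1]
contact_force: [0.1, -0.6, 1.4]
opening: 0.0008
grip_force: 1.0
```

>>> {"fn": "arm_command", "kwargs": {"xyz": [[0, 0, -0.7], [0, 0, 0], [0, 0, 0]], "spin": [0, 0, 0]}}

```text
time: 14.5
tool_pos: [0.5435, 0.1318, 0.3081]
tool_rot: [-3.141, 0.0, -2.1]
contact_force: [0.4, -1.0, 3.2]
opening: 0.0007
grip_force: 1.5
```

>>> {"fn": "arm_command", "kwargs": {"xyz": [[0, 0, -0.5], [0, 0, -0.5], [0, 0, 0], [0, 0, 0]], "spin": [0, 0, 0, 0]}}

```text
time: 14.9
tool_pos: [0.5435, 0.1318, 0.3071]
tool_rot: [-3.141, 0.0, -2.1]
contact_force: [0.1, 0.1, 4.0]
opening: 0.0003
grip_force: 2.1
```

>>> {"fn": "arm_command", "kwargs": {"xyz": [[0, 0, -0.4], [0, 0, -0.4], [0, 0, 0], [0, 0, 0]], "spin": [0, 0, 0, 0]}}

```text
time: 15.3
tool_pos: [0.5435, 0.1318, 0.3063]
tool_rot: [-3.141, 0.0, -2.1]
contact_force: [-0.2, 0.2, 4.6]
opening: 0.0002
grip_force: 2.5
```

```bash
python3 - <<'E'
from h import *
F=[];P=[]
for i in range(5):
    c=read_camera('wrist'); s=observe(); F.append(s['contact_force']);P.append(s['tool_pos'])
print(np.mean(F,0),np.std(F,0),np.mean(P,0))
E
```

```text
[-0.42741894  0.06776018  4.97185825] [0.69386263 0.37862434 0.63762327] [0.54351441 0.13182412 0.30631541]
```

>>> {"fn": "arm_command", "kwargs": {"xyz": [[0, 0, -0.3], [0, 0, -0.3], [0, 0, 0], [0, 0, 0], [0, 0, 0]], "spin": [0, 0, 0, 0, 0]}}

```text
time: 16.05
tool_pos: [0.5435, 0.1318, 0.3058]
tool_rot: [-3.141, 0.0, -2.1]
contact_force: [-0.6, 0.4, 6.3]
opening: 0.0003
grip_force: 2.8
```

>>> {"fn": "arm_command", "kwargs": {"xyz": [[0, 0, -0.3], [0, 0, 0], [0, 0, 0], [0, 0, 0]], "spin": [0, 0, 0, 0]}}

```text
time: 16.45
tool_pos: [0.5435, 0.1318, 0.3055]
tool_rot: [-3.141, 0.0, -2.1]
contact_force: [-0.4, 0.3, 6.6]
opening: 0.0006
grip_force: 3.0
```

```bash
python3 - <<'E'
from h import *
F=[];P=[]
for i in range(5):
    c=read_camera('wrist'); s=observe(); F.append(s['contact_force']);P.append(s['tool_pos'])
print(np.mean(F,0),np.std(F,0),np.mean(P,0),s['grip_force'])
E
```

```text
[-0.49694425 -0.01169164  6.13442862] [0.36586494 0.53182427 0.31449896] [0.54350339 0.13181642 0.30556481] 2.9891618876717985
```

>>> {"fn": "arm_command", "kwargs": {"xyz": [[0, 0, -0.2], [0, 0, 0], [0, 0, 0], [0, 0, 0]], "spin": [0, 0, 0, 0]}}

```text
time: 17.1
tool_pos: [0.5435, 0.1318, 0.3054]
tool_rot: [-3.141, 0.0, -2.1]
contact_force: [-1.1, 0.2, 7.1]
opening: 0.0004
grip_force: 3.1
```

>>> {"fn": "arm_command", "kwargs": {"xyz": [[0, 0, -0.2], [0, 0, 0], [0, 0, 0], [0, 0, 0]], "spin": [0, 0, 0, 0]}}

```text
time: 17.5
tool_pos: [0.5435, 0.1318, 0.3053]
tool_rot: [-3.141, 0.0, -2.1]
contact_force: [-0.7, 0.3, 6.4]
opening: 0.0007
grip_force: 3.4
```

```bash
python3 - <<'E'
from h import *
F=[];P=[]
for i in range(5):
    c=read_camera('wrist'); s=observe(); F.append(s['contact_force']);P.append(s['tool_pos'])
print(np.mean(F,0),np.std(F,0),np.mean(P,0),s['grip_force'])
E
```

```text
[-0.57520933  0.06699994  6.76452272] [0.27338453 0.6348433  0.5868354 ] [0.5435034  0.13182638 0.30527273] 3.3478109864518046
```

>>> {"fn": "arm_command", "kwargs": {"xyz": [[0, 0, -0.2], [0, 0, 0], [0, 0, 0], [0, 0, 0]], "spin": [0, 0, 0, 0]}}

```text
time: 18.15
tool_pos: [0.5435, 0.1318, 0.3052]
tool_rot: [-3.141, 0.0, -2.1]
contact_force: [-0.8, 0.4, 7.8]
opening: 0.0005
grip_force: 3.9
```

>>> {"fn": "arm_command", "kwargs": {"xyz": [[0, 0, -0.2], [0, 0, 0], [0, 0, 0], [0, 0, 0]], "spin": [0, 0, 0, 0]}}

```text
time: 18.55
tool_pos: [0.5435, 0.1318, 0.3052]
tool_rot: [-3.141, 0.001, -2.1]
contact_force: [-1.7, -0.4, 9.5]
opening: 0.0004
grip_force: 4.4
```

>>> {"fn": "arm_command", "kwargs": {"xyz": [[0, 0, 0], [0, 0, 0], [0, 0, 0], [0, 0, 0], [0, 0, 0], [0, 0, 0], [0, 0, 0], [0, 0, 0], [0, 0, 0], [0, 0, 0], [0, 0, 0], [0, 0, 0], [0, 0, 0], [0, 0, 0], [0, 0, 0], [0, 0, 0], [0, 0, 0], [0, 0, 0], [0, 0, 0], [0, 0, 0]], "spin": [0, 0, 0, 0, 0, 0, 0, 0, 0, 0, 0, 0, 0, 0, 0, 0, 0, 0, 0, 0]}}

```text
time: 20.55
tool_pos: [0.5435, 0.1318, 0.3051]
tool_rot: [-3.141, 0.0, -2.1]
contact_force: [-0.9, 0.2, 9.3]
opening: 0.0007
grip_force: 4.3
```

The force rose to 9.3 N with no more travel, so the pin is on its stop, and it was held there for two seconds. Now I release it.

>>> {"fn": "arm_command", "kwargs": {"xyz": [[0, 0, 1], [0, 0, 2], [0, 0, 3], [0, 0, 10], [0, 0, 20], [0, 0, 20], [0, 0, 20], [0, 0, 0], [0, 0, 0], [0, 0, 0], [0, 0, 0], [0, 0, 0]], "spin": [0, 0, 0, 0, 0, 0, 0, 0, 0, 0, 0, 0]}}

```text
time: 21.75
tool_pos: [0.5434, 0.1318, 0.3796]
tool_rot: [3.14, -0.001, -2.1]
contact_force: [0.6, -0.5, 0.1]
opening: 0.0007
grip_force: 0.0
```

```bash
python3 - <<'E'
from h import *
c=snap('wrist','w9'); t=snap('side','s9'); tp=snap('top','t9'); s=observe(); print(s['time'],s['tool_pos'],s['contact_force'])
print(s['qvel'].round(3))
try: print(dot(c,.1263))
except Exception as e: print(e)
L=pickle.load(open('pics/s7.pkl','rb'))
d=np.abs(t['img'].astype(int)-L['img'])[188:300,200:350].sum(2); print('side diff px in valve/objects area',(d>90).sum(), np.argwhere(d>90)[:10]+[188,200])
A=cv2.resize(t['img'][180:300,190:350],(800,600),interpolation=cv2.INTER_CUBIC)
cv2.imwrite('pics/crop9.png',A[:,:,::-1])
E
```

```text
21.9 [0.543465   0.13181656 0.38014538] [ 0.30929184  0.16218266 -0.02195875]
[ 0.    -0.004 -0.002  0.     0.    -0.   ]
(8, np.float64(324.875), np.float64(244.125), array([0.5377, 0.1322, 0.1263]))
side diff px in valve/objects area 449 [[199 278]
 [199 279]
 [200 277]
 [200 278]
 [201 278]
 [201 279]
 [220 281]
 [226 286]
 [226 287]
 [227 282]]
```

View pics/crop9.png

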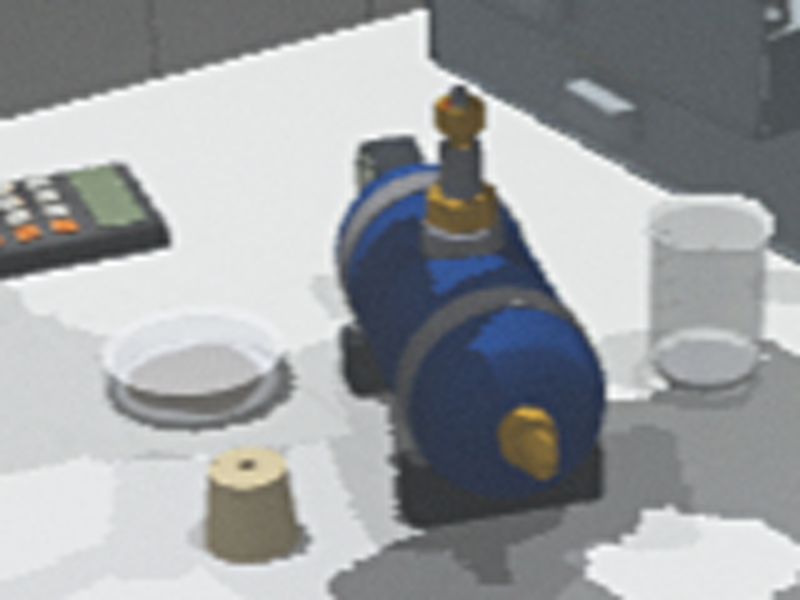

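The nut is up at (460,115) with the pin standing proud of it. The dish, stopper and beaker have not moved, and the robot touches nothing.

```bash
python3 -c "
from cell import *
print(hand_in())"
```

```text
the job is handed in; nothing more can be done
None
```

I unscrewed the nut to its end stop, pressed the pin down to its hard stop at about 9 N, held it for two seconds and released it. The beaker, petri dish and stopper did not move, and the job is handed in, though `hand_in()` returned no verdict.

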